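# Close up a telephone block frame

## Robot

A 7-joint arm with a two-finger parallel gripper is mounted at the origin on a cart in front of the work surface, level with it; the furniture and walls round the work are solid. World frame = base frame: x ahead of the robot, y to its left, z up, the work surface at z = 0. Lengths are in mm, angles in rad, forces in N, time in s.
With the tool pointing down it reaches from about 400 to 875 mm from the base axis. Payload 4.4 kg.
Tool frame: the origin (TCP) lies midway between the tips of the shut fingers; the grasp point (between the pads) lies ctrl.grip_depth behind it (ctrl.grip_depth is the distance from the TCP to the grasp point, in mm); z points along the fingers, y is the line along which they close (so a half turn about z gives the same grasp; the last joint's range is limited). The gripper opens to 85 mm and grips with 20 to 120 N. Pads are 22 mm wide; open, the fingers measure 114 mm over their backs; the gripper's body (76 mm by 85 mm) begins 54 mm behind the grasp point. The pads swing forward as they close: fully open they stand 13 mm farther back than shut.
Start: joints at [-1.25, 0.628, 0.038, 1.517, -0.027, 0.996, -0.02], TCP at [245.174, 602.003, 199.113] pointing down, gripper open.
Joint ranges: [-3.06, 3.06], [-0.37, 2.12], [-1.25, 1.32], [0.18, 2.47], [-1.1, 4.24], [0.23, 1.98], [-2.94, 2.94]. Speed limits (rad/s): [2.57, 2.57, 3.14, 3.14, 3.14, 3.14, 3.14].

## Interface

Orientations are given as [roll, pitch, yaw] about the fixed x, y, z axes, in that order (R = Rz(yaw) Ry(pitch) Rx(roll)).
In Python, from cell import ctrl gives the robot as it stands.
- The arm moves only by the tool carry_out, never from a script. Its argument "deltas" is one flat list of numbers, 7 for each row, row after row: the turn, a rotation vector about the tool's x, y, z in degrees, then the shift along the tool's x, y, z in m, then the closure, from -1 (fully open) to 1 (shut). In form: [wx, wy, wz, dx, dy, dz, claw, wx, wy, wz, dx, dy, dz, claw, ...]. A call has 1 to 12 rows; each row shifts and turns the commanded pose from where the row before left it, along the tool's axes as they then stand; what a row does not reach is not made up. A row lasts 1/8 s, in which the tool goes at most 62.5 mm and 10.7 degrees, less where a joint would pass 70% of its speed; a pose out of reach is approached as far as the arm can. A call with a gripper value outside its range is refused whole. The fingers move at their own pace and stop on an object; the grip force is fixed at half the most. Time passes only in rows, so rows that do not move let the fingers close. It gives the time, the measured TCP pose, the force, the opening and the grip force at its end, in the units of the state.
- ctrl.read_state(): the state, without advancing time (a new reading comes with each control period).
- ctrl.get_image(name): name is "side" or "top"; returns the picture (480x640x3 uint8, red, green, blue); there is no depth.
- ctrl.calibration(name): a dict with "mtx" (3x3 intrinsics, pixels), "R" (3x3) and "t" (3): a world point X has camera coordinates R X + t. Camera axes: x right, y down, z forward; pixel columns grow to the right and rows downward; lengths in mm; the calibration is good to about 2 mm. A picture is of the moment at which its call begins. calibration takes no time and is no camera call.
- ctrl.finish_job(): hands the job in; it is judged then, once.
The state is a dict: "clock": time; "qpos": joint angles; "qd": joint speeds; "tau": joint torques, N m; "eef_pos": TCP position; "tool_rot": TCP orientation; "force": force on the tool from outside, world axes, zero at the start; "torque": the same for the moment, N m; "width": finger opening in mm; "gripper_force": force on a finger pad.
Only numpy, scipy, OpenCV 4.12 (cv2) and the standard library are available. Lean on these libraries where they do the work, as an engineer would, in place of code of your own. Each camera call takes 0.05 s, during which the arm holds its last target. There are 200 camera calls.

## Task

Close up the telephone block frame: run the closed fingertips lightly along the row of modules to fold all six hinged label strips down flat, and press the one end module that still stands proud down until it is home, level with the rest. Touch only: do not shove, lift or press hard on the frame, and leave the tools and other things lying about as they are.

Things in the scene. Friction and masses are not known exactly. Their poses are not given: they have to be found in the camera images.
- block_frame: Loose steel frame (165 x 124 x 47 mm, about 1.1 kg) lying on its back on the bench, any way round, held only by its weight. It carries a row of six ivory telephone modules. Origin: centre of its underside. x: along the row (module pitch 22.5 mm), the way the strips fold shut; y: along each module's 124 mm length; z: up. Each module has one thin hinged label strip.
- row_start (a point): Hinge line of strip 1 (most -x) at mid-length (frame y = 0), 45 mm above the bench: the level of shut strips' upper faces on modules that are home. Each strip is hinged on its module's -x edge and folds towards +x: a stroke from here to row_end shuts them, the reverse jams them open. A fingertip coming in below this level butts on strip 1's round hinge edge and shoves the frame.
- row_end (a point): Where the free edge of strip 6 (most +x) lies, at mid-length, when strip 6 is shut and the end module home: same level, 131.5 mm from row_start along the frame's +x. Strips: grey plate with blank paper insert, 19 mm from hinge to free edge, 106 mm long (y), 2.4 mm thick, 3.5 mm apart when shut; hinge friction 0.006 N m, so they stay as left; smooth, slippery faces.
- end_module (a joint): Height in m by which the sixth module (at row_end) still stands proud of its clipped-in place, its strip with it: 0 = home, level with the other five; it starts 4 to 7 mm proud. It slides straight down between the frame's rails under about 7 N, pressed on its middle (121 mm from row_start along the row; through the shut strip is fine), and stays where it is left.
- strip_1 (a joint): Opening angle of label strip 1 (1 = at row_start, 6 = at row_end): 0 = shut flat on its module, 1.57 = standing upright, opening stop at 1.9; starts between 0.6 and 1.7. Its hinge line is 0 mm from row_start along the frame's +x, 44 mm above the bench.
- strip_2 (a joint): Opening angle of label strip 2 (1 = at row_start, 6 = at row_end): 0 = shut flat on its module, 1.57 = standing upright, opening stop at 1.9; starts between 0.6 and 1.7. Its hinge line is 22.5 mm from row_start along the frame's +x, 44 mm above the bench.
- strip_3 (a joint): Opening angle of label strip 3 (1 = at row_start, 6 = at row_end): 0 = shut flat on its module, 1.57 = standing upright, opening stop at 1.9; starts between 0.6 and 1.7. Its hinge line is 45 mm from row_start along the frame's +x, 44 mm above the bench.
- strip_4 (a joint): Opening angle of label strip 4 (1 = at row_start, 6 = at row_end): 0 = shut flat on its module, 1.57 = standing upright, opening stop at 1.9; starts between 0.6 and 1.7. Its hinge line is 67.5 mm from row_start along the frame's +x, 44 mm above the bench.
- strip_5 (a joint): Opening angle of label strip 5 (1 = at row_start, 6 = at row_end): 0 = shut flat on its module, 1.57 = standing upright, opening stop at 1.9; starts between 0.6 and 1.7. Its hinge line is 90 mm from row_start along the frame's +x, 44 mm above the bench.
- strip_6 (a joint): Opening angle of label strip 6 (1 = at row_start, 6 = at row_end): 0 = shut flat on its module, 1.57 = standing upright, opening stop at 1.9; starts between 0.6 and 1.7. Its hinge line is 112.5 mm from row_start along the frame's +x, 44 mm above the bench (plus the value of end_module).
- punch_tool: Yellow punch-down tool 29 x 178 x 30 mm lying beside the frame (about 100 mm from the row's centre line). Origin: centre of its underside; long axis y. Leave it alone.
- screwdriver_b: Small blue screwdriver 21 x 160 x 21 mm lying on the other side of the frame (about 100 mm from the row's centre line). Origin: centre of its underside; long axis y. Leave it alone.
- elec_tape: Roll of black tape, 62 mm across, 19 mm high, lying flat at the right. Origin: centre of its underside. Leave it alone.
- torch: Grey pocket torch 40 x 111 x 34 mm lying at the left. Origin: centre of its underside; long axis y. Leave it alone.
- screwdriver_a: Red screwdriver 25 x 195 x 25 mm lying at the left. Origin: centre of its underside; long axis y. Leave it alone.
- marker: White and red marker pen 17 x 135 x 16 mm lying at the left, near the bench's front edge. Origin: centre of its underside; long axis y. Leave it alone.

How it is judged:
By the outcome, as a careful person would: the job done as asked, in the order asked, and still so for the second after the job is handed in, with the robot touching nothing.
It also fails if it takes over 42 s, if anything falls off the work surface, if the arm or the gripper's body presses on something with over 40 N, if the wrist force passes 120 N, or if a joint passes its speed limit or range.

## Working session

There is one attempt and no reset: what is moved stays moved. The work goes in short steps, Python scripts to look and compute and a tool call to move; the robot and the scene stay as the last step left them, time stands still between calls to the robot, and variables do not carry over. Pictures are saved under pics/ and viewed, at most 10 in all, crops included, and the job is handed in when it is done.

Besides the shell and the picture viewer there is one more tool, called after "Request:" in YAML: its name, and indented under it one key for each argument. carry_out: Moves the arm, as the interface text tells. Its arguments: {"type":"object","properties":{"deltas":{"type":"array"}},"required":["deltas"]}

```bash
mkdir -p pics; python3 - <<'E'
from cell import ctrl
import cv2
for n in("top","side"):
    im=ctrl.get_image(n); cv2.imwrite(f"pics/{n}0.png",im[...,::-1])
    c=ctrl.calibration(n); print(n,c["mtx"].round(1).tolist(),c["R"].round(4).tolist(),c["t"].round(1).tolist())
s=ctrl.read_state(); print({k:s[k] for k in("clock","eef_pos","tool_rot","force","width")},ctrl.grip_depth)
E
```

```text
top [[469.3, 0.0, 324.4], [0.0, 469.3, 250.9], [0.0, 0.0, 1.0]] [[-0.0001, -0.9998, 0.0179], [-0.9975, -0.0012, -0.0709], [0.0709, -0.0178, -0.9973]] [-129.9, 491.3, 1066.4]
side [[546.9, 0.0, 323.7], [0.0, 546.9, 234.3], [0.0, 0.0, 1.0]] [[-0.9333, -0.359, -0.0071], [-0.2019, 0.5409, -0.8165], [0.2969, -0.7606, -0.5773]] [449.7, 209.2, 1153.8]
{'clock': 0.1, 'eef_pos': array([244.92788894, 601.43101756, 198.28341543]), 'tool_rot': array([-3.13989638e+00,  6.18667736e-06,  2.75479734e+00]), 'force': array([-0.11767368,  0.93233961, -0.28213732]), 'width': 85.07482756996414} 18.700000000000003
```

View pics/top0.png

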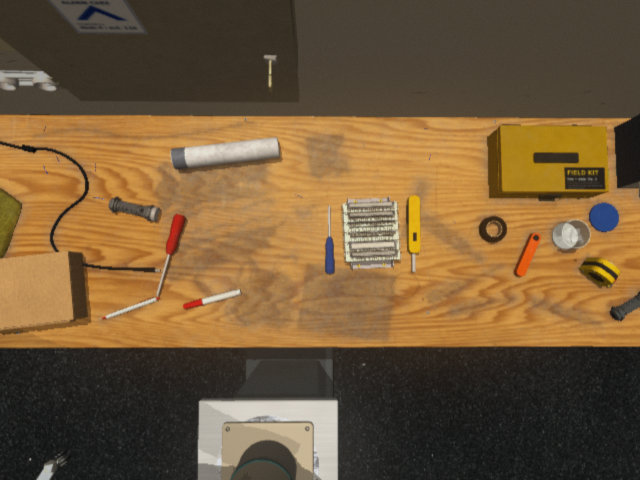

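View pics/side0.png

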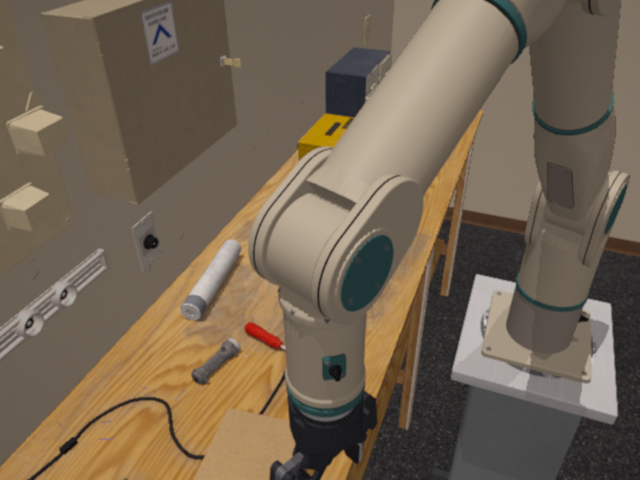

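The top view shows the frame at about (371, 233), with the row running along the image's vertical. The arm blocks the frame in the side view. Next I'll zoom in.

```bash
python3 - <<'E'
import cv2
im=cv2.imread("pics/top0.png")[185:283,315:435]
cv2.imwrite("pics/topz.png",cv2.resize(im,None,fx=6,fy=6,interpolation=cv2.INTER_CUBIC))
E
```

```text
(no output)
```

View pics/topz.png

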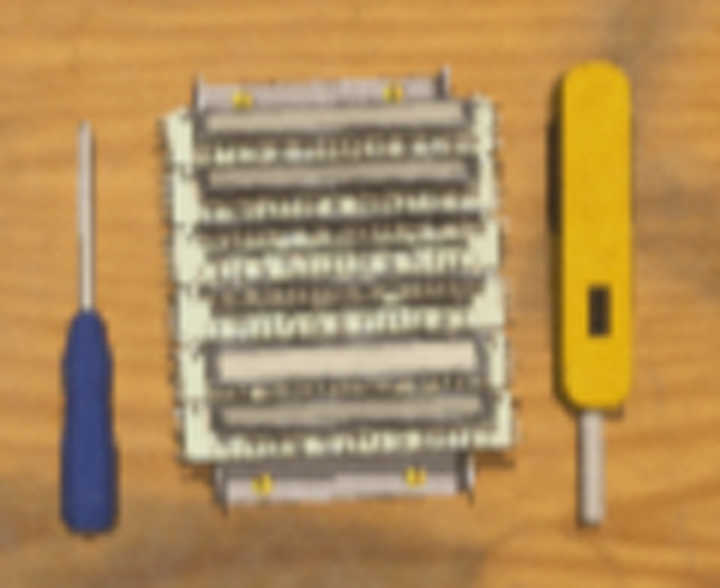

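The strips seem hinged on each module's far (image-top) edge, but a side view is needed to confirm. I'll move the arm to the right, clear of both views, with the fingers closing and the tool's x axis along the row.

Request:
carry_out:
  deltas: [0,0,-8.5,0,0,0,1,0,0,-8.5,0,0,0,1,0,0,-8.5,0,0,0,1,0,0,0,-0.031,-0.0435,-0.008,1,0,0,0,-0.031,-0.0435,-0.008,1,0,0,0,-0.031,-0.0435,-0.008,1,0,0,0,-0.031,-0.0435,-0.008,1,0,0,0,-0.031,-0.0435,-0.008,1,0,0,0,-0.031,-0.0435,-0.008,1]

```text
clock: 1.23
eef_pos: [446.8, 350.6, 247.1]
tool_rot: [-3.141, -0.0, -3.083]
force: [0.2, 0.9, 0.2]
width: 0.3
gripper_force: 0.0
```

Request:
carry_out:
  deltas: [0,0,0,0,-0.056,0,1,0,0,0,0,-0.056,0,1,0,0,0,0,-0.056,0,1,0,0,0,0,-0.056,0,1,0,0,0,0,-0.056,0,1,0,0,0,0,-0.056,0,1,0,0,0,0,-0.056,0,1,0,0,0,0,-0.056,0,1,0,0,0,0,-0.056,0,1,0,0,0,0,-0.056,0,1,0,0,0,0,-0.056,0,1,0,0,0,0,-0.056,0,1]

```text
clock: 2.72
eef_pos: [485.0, -320.2, 246.8]
tool_rot: [3.141, -0.0, -3.083]
force: [1.6, 0.4, 0.6]
width: -0.0
gripper_force: 0.0
```

```bash
python3 - <<'E'
from cell import ctrl
import cv2,numpy as np
im=ctrl.get_image("side")[...,::-1]; cv2.imwrite("pics/side1.png",im)
c=ctrl.calibration("side"); p=c["mtx"]@(c["R"]@np.array([540,-95,40.])+c["t"]); u,v=(p[:2]/p[2]).astype(int); print(u,v)
x0,y0=u-65,v-48; print(x0,y0)
cv2.imwrite("pics/side1z.png",cv2.resize(np.ascontiguousarray(im[y0:y0+97,x0:x0+130]),None,fx=6,fy=6,interpolation=cv2.INTER_CUBIC))
E
```

```text
315 240
250 192
```

View pics/side1z.png

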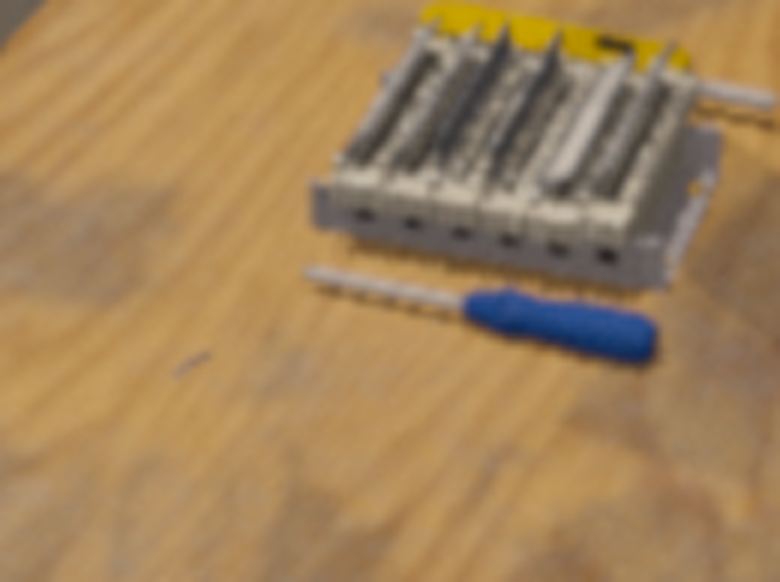

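The side crop shows the frame around full-image (337, 217), with strips standing up at various angles. I need a larger zoom to read the fold direction and the proud end.

```bash
python3 - <<'E'
from cell import ctrl
import cv2,numpy as np
im=cv2.imread("pics/side1.png")[188:244,298:374]
cv2.imwrite("pics/side1zz.png",cv2.resize(im,None,fx=10,fy=10,interpolation=cv2.INTER_LANCZOS4))
def ray(n,u,v,z):
    c=ctrl.calibration(n); d=c["R"].T@np.linalg.solve(c["mtx"],[u,v,1]); o=-c["R"].T@c["t"]; return o+d*(z-o[2])/d[2]
f=lambda u,v:(315+u/6,185+v/6)
for nm,p,z in [("railTL",(197,80),20),("railTR",(447,70),20),("railBL",(220,502),20),("railBR",(472,492),20),
  ("modTL",(165,112),40),("modTR",(493,97),40),("modBL",(187,460),40),("modBR",(513,443),40)]: print(nm,ray("top",*f(*p),z).round(1))
E
```

```text
railTL [ 614.  -184.1   20. ]
railTR [ 618.3 -281.5   20. ]
railBL [ 450.2 -192.4   20. ]
railBR [ 454.1 -289.5   20. ]
modTL [ 598.  -170.5   40. ]
modTR [ 604.2 -295.8   40. ]
modBL [ 465.4 -178.5   40. ]
modBR [ 471.9 -302.    40. ]
```

View pics/side1zz.png

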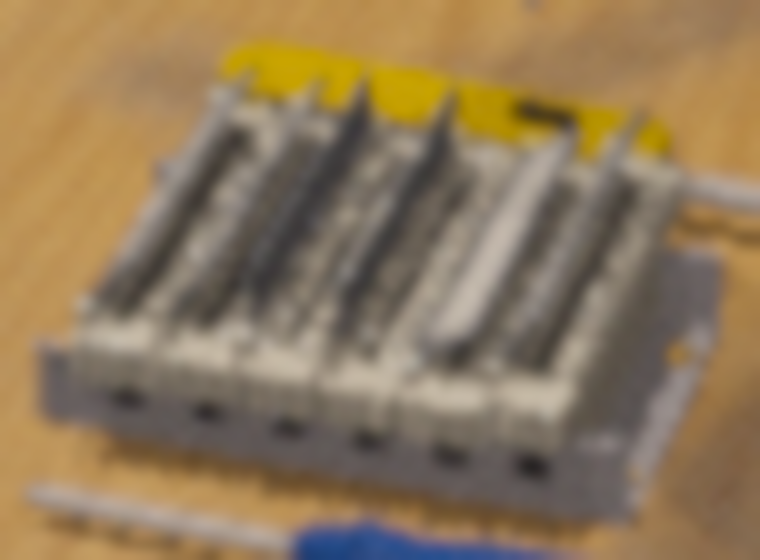

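The six strips are clear, but the hinge side is ambiguous. I'll overlay the predicted hinge lines for both hypotheses.

```bash
cat > h.py <<'E'
from cell import ctrl
import cv2,numpy as np
C=np.array([535,-237,0.]); X=np.array([-.9988,-.048,0]); Y=np.array([.048,-.9988,0])
def proj(n,P):
    c=ctrl.calibration(n); p=c["mtx"]@(c["R"]@P+c["t"]); return p[:2]/p[2]
E
python3 - <<'E'
from h import *
out=[]
for n,f,(x0,y0,w,h),k in(("top","pics/top0.png",(337,190,72,84),7),("side","pics/side1.png",(300,188,74,52),8)):
    im=cv2.resize(cv2.imread(f)[y0:y0+h,x0:x0+w],None,fx=k,fy=k,interpolation=cv2.INTER_CUBIC)
    q=lambda P:tuple(((proj(n,P)-[x0-.5,y0-.5])*k).astype(int).tolist()) 
    for s in range(7):
        for off,col in((-65.75-1.75,(0,0,255)),):
            a=C+X*(off+22.5*s); a=a+[0,0,44]
            for sg in(-1,1): cv2.line(im,q(a+Y*sg*50),q(a+Y*sg*75),col,1)
    out.append(im)
H=max(o.shape[0] for o in out)
out=[cv2.copyMakeBorder(o,0,H-o.shape[0],0,0,0) for o in out]
r=np.hstack(out); print(r.shape)
s=min(800/r.shape[1],600/r.shape[0],1)
cv2.imwrite("pics/ov.png",cv2.resize(r,None,fx=s,fy=s))
E
```

```text
(588, 1096, 3)
```

View pics/ov.png

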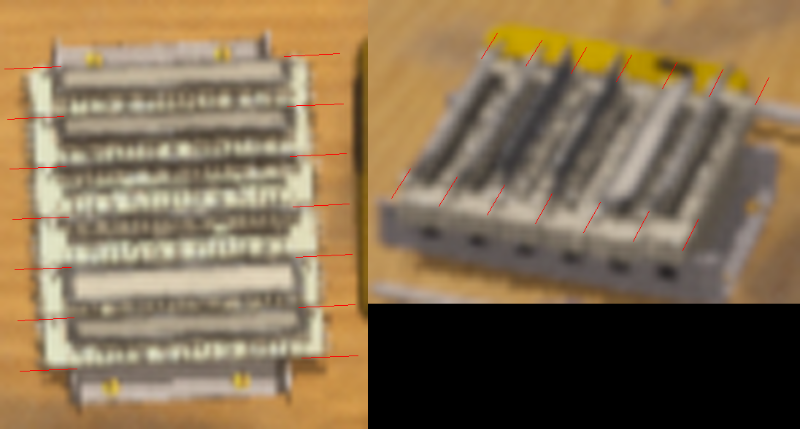

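The strips lie at the far (+x) edge of each module. So row_start is at the far end, about (600, -233), and the stroke runs towards the robot, which is the tool's +x. The frame centre is about (534.6, -236.8) with tilt 0.05. Now I'll move above the start and make a first high pass at z≈57.

Request:
carry_out:
  deltas: [0,0,0,-0.025,0.01325,0.02,1,0,0,0,-0.025,0.01325,0.02,1,0,0,0,-0.025,0.01325,0.02,1,0,0,0,-0.025,0.01325,0.02,1,0,0,0,-0.025,0.01325,0.02,1,0,0,0,-0.025,0.01325,0.02,1,0,0,0.5,0,0,0.02,1,0,0,0,0,0,0.02,1,0,0,0,0,0,0.02,1,0,0,0,0,0,0.01,1,0,0,0,0,0,0,1]

```text
clock: 4.15
eef_pos: [629.7, -230.3, 56.3]
tool_rot: [3.141, -0.001, -3.092]
force: [-0.7, -0.2, 0.7]
width: -0.4
gripper_force: 0.0
```

Request:
carry_out:
  deltas: [0,0,0,0.0125,0,-0.001,1,0,0,0,0.0125,0,0,1,0,0,0,0.0125,0,0,1,0,0,0,0.0125,0,0,1,0,0,0,0.0125,0,0,1,0,0,0,0.0125,0,0,1,0,0,0,0.0125,0,0,1,0,0,0,0.0125,0,0,1,0,0,0,0.0125,0,0,1,0,0,0,0.0125,0,0,1,0,0,0,0.0125,0,0,1,0,0,0,0.0125,0,0,1]

```text
clock: 5.65
eef_pos: [479.7, -238.0, 58.1]
tool_rot: [-3.142, 0.0, -3.092]
force: [0.0, -0.3, -0.4]
width: -0.0
gripper_force: 0.0
```

Request:
carry_out:
  deltas: [0,0,0,0,0,-0.03,1,0,0,0,-0.0285,0,0,1,0,0,0,-0.0285,0,0,1,0,0,0,-0.0285,0,0,1,0,0,0,-0.0285,0,0,1,0,0,0,0,0,0.02,1,0,0,0,0,0,0.012,1,0,0,0,0,0,0.004,1,0,0,0,0,0,0.003,1,0,0,0,0,0,0,1]

```text
clock: 6.9
eef_pos: [594.3, -232.5, 49.4]
tool_rot: [-3.141, 0.0, -3.092]
force: [-0.2, 0.3, -0.4]
width: -0.1
gripper_force: 0.0
```

Request:
carry_out:
  deltas: [0,0,0,0,0,0.002,1,0,0,0,0,0,0.0015,1,0,0,0,0,0,0,1]

```text
clock: 7.28
eef_pos: [594.3, -232.2, 45.5]
tool_rot: [3.142, -0.0, -3.092]
force: [-0.7, 0.8, 0.0]
width: 0.1
gripper_force: 0.0
```

Request:
carry_out:
  deltas: [0,0,0,0.008,0,0,1,0,0,0,0.008,0,0,1,0,0,0,0.008,0,0,1,0,0,0,0.008,0,0,1,0,0,0,0.008,0,0,1,0,0,0,0.008,0,0,1]

```text
clock: 8.02
eef_pos: [545.8, -234.7, 45.6]
tool_rot: [-3.142, 0.0, -3.092]
force: [1.3, 0.6, -0.2]
width: 0.2
gripper_force: 0.0
```

Request:
carry_out:
  deltas: [0,0,0,0.008,0,0,1,0,0,0,0.008,0,0,1,0,0,0,0.008,0,0,1,0,0,0,0.008,0,0,1,0,0,0,0.007,0,0,1,0,0,0,0,0,0,1]

```text
clock: 8.78
eef_pos: [506.8, -236.8, 45.6]
tool_rot: [3.142, -0.0, -3.093]
force: [-0.1, 0.4, -0.2]
width: 0.0
gripper_force: 0.0
```

Request:
carry_out:
  deltas: [0,0,0,0,0,-0.018,1,0,0,0,0.0135,0,0,1,0,0,0,0.0135,0,0,1,0,0,0,0,0,0.006,1,0,0,0,0,0,0.002,1,0,0,0,0,0,0.001,1,0,0,0,0,0,0,1]

```text
clock: 9.65
eef_pos: [480.7, -237.8, 54.4]
tool_rot: [3.141, -0.0, -3.092]
force: [-0.3, 0.1, 0.5]
width: 0.2
gripper_force: 0.0
```

Request:
carry_out:
  deltas: [0,0,0,0,0,0.001,1,0,0,0,0,0,0.001,1,0,0,0,0,0,0,1]

```text
clock: 10.02
eef_pos: [480.4, -237.9, 52.5]
tool_rot: [3.142, -0.0, -3.092]
force: [0.8, 0.2, 0.5]
width: 0.0
gripper_force: 0.0
```

Request:
carry_out:
  deltas: [0,0,0,0,0,0.001,1,0,0,0,0,0,0,1]

```text
clock: 10.28
eef_pos: [480.4, -237.9, 51.5]
tool_rot: [3.142, -0.0, -3.092]
force: [0.3, -0.1, 0.0]
width: 0.0
gripper_force: 0.0
```

Request:
carry_out:
  deltas: [0,0,0,0,0,0.001,1,0,0,0,0,0,0,1]

```text
clock: 10.52
eef_pos: [480.4, -237.9, 50.5]
tool_rot: [3.141, -0.0, -3.092]
force: [0.7, -0.4, 0.3]
width: -0.0
gripper_force: 0.0
```

Strip 6 is folded nearly flat, still with almost no force. I'll back off to check before pressing.

Request:
carry_out:
  deltas: [0,0,0,0,0,-0.06,1,0,0,0,0,-0.04,-0.06,1,0,0,0,0,-0.05,-0.05,1,0,0,0,0,-0.05,0,1,0,0,0,0,0,0,1]

```text
clock: 11.15
eef_pos: [485.3, -371.9, 207.3]
tool_rot: [-3.138, 0.0, -3.099]
force: [-1.2, 0.2, -0.4]
width: 0.1
gripper_force: 0.0
```

```bash
cat > look.py <<'E'
from h import *
import sys
out=[]
for n,(x0,y0,w,h) in(("top",(337,190,72,84)),("side",(300,188,78,56))):
    im=ctrl.get_image(n)[...,::-1]; cv2.imwrite(f"pics/{n}_{sys.argv[1]}.png",im)
    out.append(cv2.resize(np.ascontiguousarray(im[y0:y0+h,x0:x0+w]),None,fx=5.3,fy=5.3,interpolation=cv2.INTER_CUBIC))
H=max(o.shape[0] for o in out)
cv2.imwrite(f"pics/z_{sys.argv[1]}.png",np.hstack([cv2.copyMakeBorder(o,0,H-o.shape[0],0,0,0) for o in out]))
E
python3 look.py a
```

```text
(no output)
```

View pics/z_a.png

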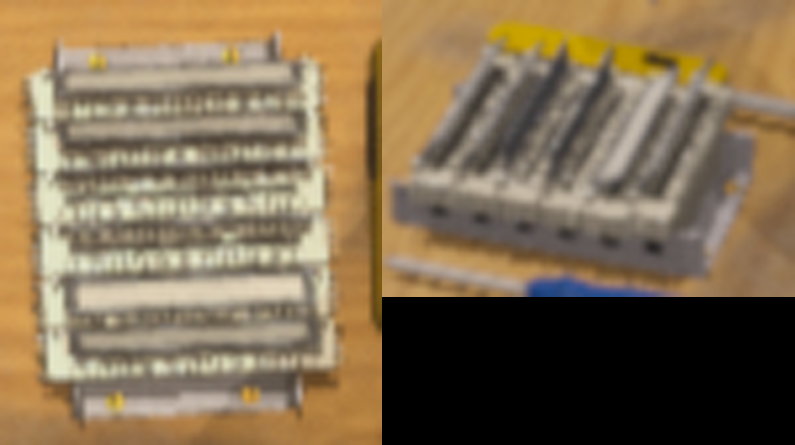

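The strips look unchanged, so the strokes apparently touched nothing. I'll check where the gripper actually is against the camera prediction.

```bash
python3 - <<'E'
from h import *
s=ctrl.read_state(); print(s["eef_pos"],s["qpos"].round(3),s["clock"])
r=[]
for n in("top","side"):
    a=cv2.imread(f"pics/{n}_a.png"); b=cv2.imread(f"pics/{n}0.png"); c=cv2.imread("pics/side1.png")
    p=proj(n,s["eef_pos"]); print(n,p)
    cv2.circle(a,tuple(p.astype(int).tolist()),4,(0,0,255),1)
    r.append(cv2.resize(a,(400,300))if 0 else a[120:420,200:600])
print(np.abs(c.astype(int)-cv2.imread("pics/side_a.png"))[188:244,300:378].mean())
cv2.imwrite("pics/chk.png",np.hstack(r))
E
```

```text
[ 486.25770286 -366.19410629  206.18286643] [ 0.556  0.562  0.07   1.63  -0.047  0.953  2.262] 11.25
top [449.26544172 246.75487694]
side [370.87027648 138.43753108]
2.730692918192918
```

View pics/chk.png

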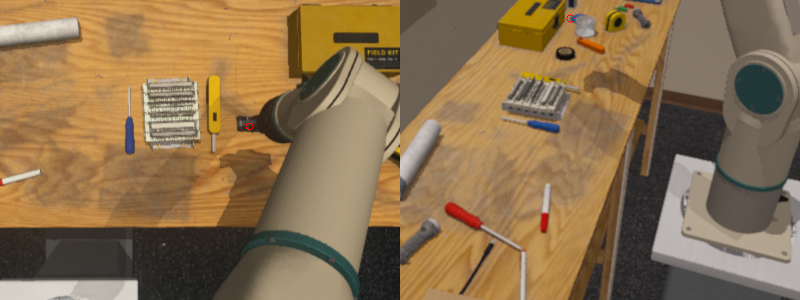

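```bash
python3 - <<'E'
from h import *
for a,b in(("side1","side_a"),("side0","side_a"),("top0","top_a")):
    A,B=cv2.imread(f"pics/{a}.png"),cv2.imread(f"pics/{b}.png")
    d=(cv2.absdiff(A,B).max(2)>30).astype(np.uint8)
    n,l,st,ce=cv2.connectedComponentsWithStats(cv2.dilate(d,np.ones((3,3))))
    print(a,b,[s.tolist() for s in st[1:] if s[4]>60])
for P in([485,-320,247],[486,-366,206],[486,-366,300],[486,-366,400],[595,-232,45],[480,-238,50]): print(P,proj("side",np.array(P,float)),proj("top",np.array(P,float)))
E
python3 - <<'E'
import cv2,numpy as np
a=cv2.imread("pics/side1.png")[:260,250:650]; b=cv2.imread("pics/side_a.png")[:260,250:650]
cv2.imwrite("pics/cmp.png",np.hstack([a,b]))
E
```

```text
side1 side_a [[496, 0, 86, 78, 1633], [348, 7, 10, 16, 98], [355, 20, 8, 15, 87], [353, 36, 39, 94, 1956], [547, 54, 19, 36, 313], [572, 76, 17, 61, 347], [588, 84, 8, 19, 64], [582, 88, 9, 30, 109], [514, 90, 24, 87, 410], [565, 103, 14, 35, 204], [592, 151, 13, 8, 62], [545, 171, 16, 7, 71], [596, 171, 17, 15, 81], [563, 180, 39, 57, 795], [533, 182, 29, 34, 224], [382, 188, 66, 26, 658], [607, 202, 24, 39, 184], [381, 206, 61, 26, 645], [599, 326, 15, 14, 89], [581, 344, 11, 12, 70]]
side0 side_a [[247, 0, 386, 480, 71951], [354, 20, 9, 15, 91], [522, 220, 6, 21, 95], [581, 241, 10, 25, 99], [581, 309, 17, 13, 86], [525, 321, 89, 87, 3003]]
top0 top_a [[349, 165, 268, 315, 42508], [198, 403, 34, 60, 989], [293, 435, 51, 45, 1321], [196, 462, 42, 18, 654]]
[485, -320, 247] [366.72636324 131.22940342] [430.50766536 245.63265585]
[486, -366, 206] [370.93870403 138.54467034] [449.14054334 246.89597103]
[486, -366, 300] [372.50761936 104.93319384] [464.58357345 242.56772592]
[486, -366, 400] [374.3156091   66.19993443] [485.49892964 236.7057424 ]
[595, -232, 45] [315.28294125 207.24158623] [369.61844258 204.67828539]
[480, -238, 50] [356.4187133  212.63365334] [372.88987301 254.98481156]
```

View pics/cmp.png

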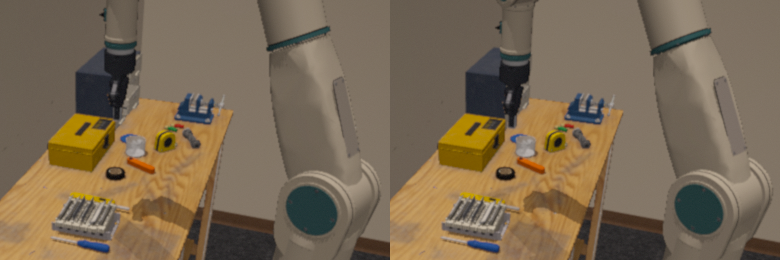

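In the side view the fingertips seem to end about 9 px above the predicted TCP. I'll measure that precisely from the pixels.

```bash
python3 - <<'E'
from h import *
for f,b,u0 in(("side_a","side1",366),("side1","side_a",361)):
    A=cv2.imread(f"pics/{f}.png"); B=cv2.imread(f"pics/{b}.png")
    print(f,"gray / absdiff, cols",u0,"+12")
    g=cv2.cvtColor(A,6); d=cv2.absdiff(A,B).max(2)
    for v in range(116,144,2): print(v,g[v,u0:u0+12].tolist(),d[v,u0:u0+12].tolist())
E
```

```text
side_a gray / absdiff, cols 366 +12
116 [96, 94, 72, 43, 25, 26, 23, 29, 55, 77, 87, 118] [72, 74, 45, 12, 58, 61, 75, 81, 61, 38, 46, 18]
118 [97, 92, 73, 45, 30, 33, 30, 33, 67, 84, 92, 128] [72, 67, 41, 22, 59, 72, 104, 109, 77, 68, 59, 15]
120 [94, 92, 71, 43, 27, 25, 23, 43, 74, 86, 94, 127] [15, 6, 19, 57, 100, 131, 135, 93, 61, 69, 59, 14]
122 [97, 103, 76, 42, 28, 27, 24, 43, 75, 87, 98, 129] [4, 11, 34, 103, 138, 127, 120, 106, 80, 71, 50, 11]
124 [98, 104, 75, 43, 25, 26, 25, 44, 78, 89, 99, 130] [7, 15, 22, 72, 108, 110, 122, 109, 78, 67, 52, 12]
126 [100, 105, 84, 62, 52, 46, 42, 55, 86, 102, 119, 136] [7, 16, 26, 77, 99, 105, 112, 102, 72, 54, 25, 4]
128 [103, 123, 126, 121, 118, 114, 110, 110, 117, 130, 140, 140] [2, 2, 12, 24, 29, 33, 37, 41, 30, 14, 3, 1]
130 [125, 135, 137, 139, 139, 139, 137, 138, 142, 144, 144, 144] [1, 2, 1, 1, 1, 1, 1, 2, 1, 2, 2, 1]
132 [137, 138, 141, 139, 137, 138, 141, 143, 142, 142, 143, 143] [2, 0, 1, 2, 1, 1, 1, 1, 3, 1, 0, 2]
134 [141, 141, 140, 140, 141, 141, 140, 135, 131, 129, 114, 99] [2, 1, 3, 1, 1, 0, 3, 1, 1, 1, 3, 1]
136 [142, 142
[... 1121 characters left out ...]
12, 24, 29, 33, 37]
130 [82, 76, 72, 78, 100, 125, 134, 136, 138, 139, 138, 138] [2, 2, 1, 1, 1, 1, 2, 1, 1, 1, 1, 1]
132 [76, 71, 72, 91, 125, 136, 138, 140, 138, 138, 138, 140] [5, 1, 2, 3, 2, 2, 0, 1, 2, 1, 1, 1]
134 [73, 73, 71, 92, 131, 141, 141, 141, 140, 140, 141, 141] [2, 1, 3, 2, 3, 2, 1, 3, 1, 1, 0, 3]
136 [72, 71, 70, 92, 132, 142, 142, 141, 139, 127, 106, 96] [2, 2, 2, 1, 1, 1, 1, 2, 1, 2, 0, 1]
138 [76, 74, 70, 91, 130, 141, 139, 137, 127, 99, 78, 76] [8, 1, 1, 3, 1, 1, 1, 2, 1, 1, 1, 2]
140 [75, 75, 72, 93, 129, 140, 138, 136, 126, 104, 79, 70] [1, 1, 2, 2, 1, 1, 1, 1, 3, 2, 3, 1]
142 [70, 78, 99, 121, 132, 133, 134, 135, 135, 134, 126, 107] [4, 2, 1, 1, 3, 1, 1, 1, 2, 1, 2, 1]
```

The real fingertip is about 31 mm higher than the reported TCP, so the strokes passed over everything. I'll triangulate it with the top view.

```bash
python3 - <<'E'
from h import *
A=cv2.imread("pics/top_a.png"); B=cv2.imread("pics/top0.png"); d=cv2.absdiff(A,B).max(2); g=cv2.cvtColor(A,6)
for v in range(234,260,2): print(v,g[v,430:464:2].tolist())
def ray(n,u,v):
    c=ctrl.calibration(n); return -c["R"].T@c["t"], c["R"].T@np.linalg.solve(c["mtx"],[u,v,1])
o,D=ray("side",370.5,127.5)
for z in(206,216,226,236,246):
    P=o+D*(z-o[2])/D[2]; print(z,P.round(1),proj("top",P).round(1))
for z in (206,236): print(z,proj("top",np.array([486,-370+14.5,z])),proj("top",np.array([486,-370-14.5,z])))
E
```

```text
234 [122, 119, 116, 109, 110, 109, 113, 113, 119, 125, 127, 129, 129, 110, 94, 37, 36]
236 [132, 133, 126, 98, 68, 60, 69, 77, 88, 94, 102, 81, 47, 42, 40, 38, 34]
238 [130, 133, 130, 73, 47, 59, 47, 42, 68, 66, 45, 40, 40, 42, 36, 36, 37]
240 [132, 132, 130, 101, 56, 82, 60, 63, 69, 72, 66, 63, 53, 45, 36, 38, 36]
242 [133, 133, 132, 101, 69, 107, 76, 73, 72, 72, 72, 71, 58, 50, 35, 32, 36]
244 [130, 131, 130, 117, 68, 106, 77, 72, 71, 69, 70, 60, 49, 44, 38, 38, 36]
246 [137, 135, 135, 124, 56, 71, 54, 49, 50, 53, 41, 37, 39, 40, 36, 34, 37]
248 [131, 129, 130, 121, 46, 50, 48, 42, 51, 82, 38, 37, 37, 39, 35, 37, 35]
250 [129, 129, 129, 125, 61, 47, 48, 48, 45, 67, 39, 38, 41, 54, 37, 36, 33]
252 [138, 140, 142, 135, 134, 132, 126, 137, 133, 129, 121, 93, 116, 116, 109, 64, 40]
254 [137, 138, 136, 135, 144, 143, 145, 144, 142, 140, 139, 139, 136, 137, 133, 130, 119]
256 [129, 128, 126, 142, 143, 145, 146, 148, 146, 145, 148, 149, 151, 151, 150, 149, 146]
258 [129, 143, 147, 154, 153, 156, 156, 158, 155, 156, 159, 156, 154, 152, 152, 149, 146]
206 [ 507.8 -433.   206. ] [483.5 235.7]
216 [ 501.6 -411.6  216. ] [474.3 238.3]
226 [ 495.5 -390.2  226. ] [464.8 241. ]
236 [ 489.4 -368.7  236. ] [455.1 243.8]
246 [ 483.3 -347.3  246. ] [445.2 246.6]
206 [443.7033213  246.88870706] [458.71491826 246.90876211]
236 [448.08558672 245.60793613] [463.60944012 245.62943851]
```

Triangulation agrees with the reported x and y, but the real tip height is about reported + 30 to 36 mm. To get that offset exactly, I'll lightly touch bare bench beyond the far end of the row.

Request:
carry_out:
  deltas: [0,0,0,-0.0317,0.0212,0.0167,1,0,0,0,-0.0317,0.0212,0.0167,1,0,0,0,-0.0317,0.0212,0.0167,1,0,0,0,-0.0317,0.0212,0.0167,1,0,0,0,-0.0317,0.0212,0.0167,1,0,0,0,-0.0317,0.0212,0.0167,1,0,0,0,0,0,0.03,1,0,0,0,0,0,0.03,1,0,0,0,0,0,0.025,1,0,0,0,0,0,0.01,1,0,0,0,0,0,0,1]

```text
clock: 12.62
eef_pos: [670.1, -228.7, 11.0]
tool_rot: [3.14, -0.001, -3.091]
force: [-0.1, 0.4, 0.3]
width: -0.6
gripper_force: 0.0
```

```bash
python3 - <<'E'
from h import *
s=ctrl.read_state(); a=ctrl.get_image("side")[...,::-1]; cv2.imwrite("pics/side_b.png",a)
p=proj("side",s["eef_pos"]); print(s["eef_pos"],s["force"],p)
g=cv2.cvtColor(np.ascontiguousarray(a),6); u=int(p[0]); 
for v in range(int(p[1])-24,int(p[1])+8,2): print(v,g[v,u-14:u+16:2].tolist())
E
```

```text
[ 670.08725206 -228.73715541   10.99426217] [-0.06104157  0.43794594  0.31619079] [289.95783289 213.11239229]
189 [152, 89, 33, 36, 18, 20, 24, 24, 25, 36, 147, 160, 159, 153, 151]
191 [151, 140, 66, 21, 24, 26, 23, 17, 21, 92, 153, 159, 153, 152, 155]
193 [147, 157, 134, 63, 51, 26, 20, 23, 39, 112, 156, 155, 153, 154, 153]
195 [160, 162, 154, 150, 149, 69, 22, 36, 84, 108, 153, 150, 154, 153, 154]
197 [162, 155, 155, 159, 149, 78, 28, 30, 85, 99, 148, 152, 155, 155, 158]
199 [154, 154, 157, 151, 154, 94, 24, 29, 86, 93, 150, 157, 154, 156, 153]
201 [156, 157, 151, 154, 162, 100, 27, 29, 87, 100, 158, 156, 154, 155, 147]
203 [159, 151, 155, 163, 161, 115, 57, 40, 88, 127, 155, 156, 155, 149, 148]
205 [150, 154, 158, 157, 154, 146, 134, 129, 124, 147, 151, 151, 150, 142, 124]
207 [154, 151, 146, 141, 140, 137, 146, 153, 144, 141, 143, 136, 141, 119, 104]
209 [152, 147, 140, 137, 138, 138, 143, 143, 140, 142, 126, 129, 108, 104, 104]
211 [143, 138, 136, 138, 137, 140, 139, 136, 142, 125, 85, 98, 104, 101, 106]
213 [139, 137, 137, 138, 142, 141, 136, 140, 128, 86, 84, 88, 91, 104, 105]
215 [137, 140, 139, 141, 142, 137, 140, 140, 98, 86, 86, 82, 82, 89, 97]
217 [140, 141, 142, 144, 139, 138, 140, 135, 98, 87, 83, 82, 84, 82, 86]
219 [141, 143, 143, 138, 139, 141, 138, 139, 122, 84, 79, 86, 82, 83, 82]
```

Request:
carry_out:
  deltas: [0,0,0,0,0,0.01,1,0,0,0,0,0,0.006,1,0,0,0,0,0,0,1]

```text
clock: 13.05
eef_pos: [670.0, -230.0, -5.0]
tool_rot: [3.141, -0.001, -3.092]
force: [-0.5, -0.2, 0.6]
width: -0.1
gripper_force: 0.0
```

```bash
cat > tip.py <<'E'
from h import *
s=ctrl.read_state(); a=np.ascontiguousarray(ctrl.get_image("side")[...,::-1])
p=proj("side",s["eef_pos"]); print(s["eef_pos"],s["force"].round(1),p)
g=cv2.cvtColor(a,6); u=int(p[0])
for v in range(int(p[1])-14,int(p[1])+10,2): print(v,g[v,u-14:u+22:2].tolist())
E
python3 tip.py
```

```text
[ 669.9869149  -230.02742121   -4.99897944] [-0.5 -0.2  0.6] [290.42152701 217.67663847]
203 [155, 153, 160, 164, 155, 58, 27, 42, 85, 122, 155, 154, 153, 146, 151, 155, 153, 153]
205 [150, 158, 160, 155, 145, 60, 28, 39, 85, 115, 153, 151, 148, 122, 112, 112, 114, 124]
207 [157, 154, 143, 138, 135, 70, 29, 39, 86, 127, 139, 124, 110, 108, 101, 104, 104, 108]
209 [150, 146, 137, 139, 138, 127, 106, 92, 113, 126, 117, 101, 106, 104, 104, 103, 106, 107]
211 [141, 135, 136, 137, 139, 141, 136, 134, 121, 85, 84, 102, 103, 104, 106, 104, 108, 122]
213 [137, 136, 138, 139, 142, 138, 138, 113, 80, 85, 87, 86, 92, 105, 104, 107, 107, 128]
215 [139, 141, 139, 143, 138, 137, 141, 101, 82, 86, 82, 81, 84, 93, 99, 104, 104, 95]
217 [141, 141, 144, 142, 137, 139, 135, 88, 87, 85, 81, 85, 83, 82, 90, 123, 91, 82]
219 [141, 143, 141, 137, 140, 139, 133, 118, 88, 80, 81, 82, 82, 83, 86, 129, 123, 95]
221 [140, 138, 133, 139, 142, 138, 111, 85, 80, 80, 86, 80, 86, 100, 108, 150, 167, 171]
223 [129, 126, 131, 137, 135, 141, 109, 82, 82, 85, 82, 104, 111, 107, 103, 121, 129, 135]
225 [119, 120, 131, 132, 138, 143, 107, 78, 84, 84, 85, 133, 137, 105, 99, 109, 111, 108]
```

Request:
carry_out:
  deltas: [0,0,0,0,0,0.01,1,0,0,0,0,0,0.006,1,0,0,0,0,0,0.002,1,0,0,0,0,0,0,1]

```text
clock: 13.6
eef_pos: [670.4, -230.1, -22.7]
tool_rot: [3.141, -0.0, -3.092]
force: [-0.3, 0.2, 0.3]
width: -0.1
gripper_force: 0.0
```

Request:
carry_out:
  deltas: [0,0,0,0,0,0.001,1,0,0,0,0,0,0.001,1,0,0,0,0,0,0,1]

```text
clock: 13.98
eef_pos: [670.5, -230.2, -24.4]
tool_rot: [3.142, -0.0, -3.092]
force: [0.4, 0.3, 0.3]
width: -0.3
gripper_force: 0.0
```

Request:
carry_out:
  deltas: [0,0,0,0,0,0.001,1,0,0,0,0,0,0.001,1,0,0,0,0,0,0,1]

```text
clock: 14.35
eef_pos: [670.4, -230.1, -26.5]
tool_rot: [3.142, -0.0, -3.092]
force: [0.9, 0.1, 0.2]
width: 0.1
gripper_force: 0.0
```

Request:
carry_out:
  deltas: [0,0,0,0,0,0.001,1,0,0,0,0,0,0.001,1]

```text
clock: 14.6
eef_pos: [670.5, -230.2, -28.5]
tool_rot: [3.142, 0.0, -3.092]
force: [-0.7, -0.0, 0.0]
width: 0.2
gripper_force: 0.0
```

Request:
carry_out:
  deltas: [0,0,0,0,0,0.001,1,0,0,0,0,0,0,1]

```text
clock: 14.85
eef_pos: [670.4, -230.1, -29.5]
tool_rot: [3.141, -0.0, -3.092]
force: [0.6, -0.0, -0.3]
width: 0.2
gripper_force: 0.0
```

Request:
carry_out:
  deltas: [0,0,0,0,0,0.001,1,0,0,0,0,0,0,1]

```text
clock: 15.1
eef_pos: [670.4, -230.1, -30.5]
tool_rot: [3.141, -0.0, -3.092]
force: [-0.4, 0.0, -0.4]
width: -0.1
gripper_force: 0.0
```

```bash
python3 tip.py
```

```text
[ 670.4265257  -230.12974558  -30.51014254] [-0.4  0.  -0.4] [290.67452092 225.15631031]
211 [141, 137, 138, 139, 135, 74, 24, 36, 84, 77, 85, 99, 102, 104, 107, 103, 108, 120]
213 [137, 137, 136, 139, 141, 81, 26, 35, 86, 78, 85, 84, 93, 105, 104, 106, 107, 128]
215 [139, 141, 141, 144, 139, 89, 36, 35, 87, 84, 83, 81, 82, 87, 98, 104, 103, 94]
217 [141, 141, 144, 142, 139, 132, 98, 83, 96, 85, 82, 83, 85, 82, 90, 119, 91, 81]
219 [141, 143, 141, 136, 142, 140, 119, 89, 88, 81, 82, 85, 81, 84, 88, 128, 124, 96]
221 [140, 137, 134, 138, 141, 111, 88, 87, 82, 80, 85, 81, 88, 101, 108, 149, 166, 171]
223 [130, 125, 130, 137, 137, 105, 86, 80, 80, 85, 91, 113, 119, 107, 104, 121, 131, 134]
225 [120, 120, 130, 133, 139, 108, 83, 79, 83, 88, 125, 140, 136, 107, 99, 108, 110, 108]
227 [122, 127, 132, 135, 142, 119, 103, 109, 97, 100, 133, 137, 141, 108, 98, 96, 86, 59]
229 [137, 140, 144, 152, 147, 133, 136, 143, 134, 138, 140, 140, 141, 118, 100, 105, 96, 86]
231 [146, 144, 153, 156, 149, 147, 143, 140, 139, 144, 140, 141, 142, 140, 139, 134, 112, 90]
233 [149, 154, 158, 149, 149, 153, 155, 145, 146, 142, 139, 139, 142, 141, 145, 143, 115, 97]
```

Request:
carry_out:
  deltas: [0,0,0,0,0,0.001,1,0,0,0,0,0,0.001,1]

```text
clock: 15.4
eef_pos: [670.5, -230.2, -32.0]
tool_rot: [3.142, -0.0, -3.092]
force: [-1.2, 0.8, 7.1]
width: 0.0
gripper_force: 3.3
```

Request:
carry_out:
  deltas: [0,0,0,0,0,0.001,1,0,0,0,0,0,0,1]

```text
clock: 15.65
eef_pos: [670.6, -230.2, -32.0]
tool_rot: [3.142, 0.0, -3.092]
force: [-2.6, 0.9, 8.8]
width: 0.4
gripper_force: 4.2
```

Request:
carry_out:
  deltas: [0,0,0,0,0,0.001,1,0,0,0,0,0,0,1]

```text
clock: 15.9
eef_pos: [670.6, -230.2, -32.1]
tool_rot: [3.141, 0.0, -3.092]
force: [-4.1, 1.5, 14.2]
width: 0.1
gripper_force: 7.0
```

Contact: the bench is at a reported z of -32, so the real height is reported + 32. Now rise to a real height of 56 (reported 24) and start the high pass.

Request:
carry_out:
  deltas: [0,0,0,0,0,-0.03,1,0,0,0,0,0,-0.0285,1,0,0,0,0.02,0,0,1,0,0,0,0.015,0,0,1,0,0,0,0.01,0,0,1,0,0,0,0.01,0,0,1,0,0,0,0.01,0,0,1,0,0,0,0.01,0,0,1]

```text
clock: 16.9
eef_pos: [595.3, -233.9, 24.1]
tool_rot: [-3.142, 0.0, -3.092]
force: [0.2, 0.1, -0.6]
width: 0.0
gripper_force: 0.2
```

Request:
carry_out:
  deltas: [0,0,0,0.01,0,0,1,0,0,0,0.01,0,0,1,0,0,0,0.01,0,0,1,0,0,0,0.01,0,0,1,0,0,0,0.01,0,0,1,0,0,0,0.01,0,0,1]

```text
clock: 17.65
eef_pos: [535.1, -236.9, 24.1]
tool_rot: [-3.142, 0.0, -3.092]
force: [-0.2, -0.4, 0.0]
width: 0.1
gripper_force: 0.2
```

Request:
carry_out:
  deltas: [0,0,0,0.01,0,0,1,0,0,0,0.01,0,0,1,0,0,0,0.01,0,-0.001,1,0,0,0,0.01,0,0,1,0,0,0,0.01,0,0,1,0,0,0,0.005,0,0,1,0,0,0,0,0,-0.03,1,0,0,0,-0.028,0,0,1,0,0,0,-0.028,0,0,1,0,0,0,-0.028,0,0,1,0,0,0,-0.03,0,0,1]

```text
clock: 19.02
eef_pos: [595.2, -233.9, 55.0]
tool_rot: [3.141, -0.0, -3.092]
force: [0.2, 0.3, -0.1]
width: 0.2
gripper_force: 0.0
```

```bash
python3 - <<'E'
from h import *
a=np.ascontiguousarray(ctrl.get_image("side")[...,::-1]); cv2.imwrite("pics/side_c.png",a)
print(ctrl.read_state()["eef_pos"])
d=cv2.absdiff(a,cv2.imread("pics/side_a.png")).max(2)
print((d[188:250,296:380]>30).sum(), d[195:235:4,310:380:4].tolist())
E
```

```text
[ 600.79300413 -232.75166794   55.29273574]
910 [[4, 31, 15, 71, 2, 16, 52, 15, 12, 6, 2, 7, 18, 17, 19, 7, 3, 2], [2, 2, 9, 49, 30, 33, 59, 92, 80, 42, 22, 13, 20, 47, 20, 4, 1, 2], [2, 2, 2, 13, 12, 11, 21, 61, 42, 74, 41, 35, 44, 49, 18, 20, 5, 3], [4, 1, 7, 38, 9, 36, 26, 26, 28, 57, 60, 2, 29, 43, 3, 13, 18, 11], [15, 29, 62, 26, 27, 31, 34, 63, 45, 53, 31, 39, 56, 30, 23, 11, 16, 15], [45, 25, 6, 7, 70, 11, 50, 57, 42, 10, 3, 67, 6, 4, 5, 29, 29, 17], [6, 13, 3, 26, 37, 68, 58, 61, 15, 9, 1, 105, 32, 4, 2, 34, 37, 37], [6, 9, 15, 11, 31, 9, 30, 45, 2, 14, 30, 68, 1, 12, 29, 36, 38, 32], [2, 1, 1, 1, 3, 3, 10, 13, 16, 13, 17, 15, 2, 5, 35, 35, 34, 32], [1, 2, 2, 1, 1, 3, 1, 2, 4, 1, 1, 2, 5, 1, 28, 40, 31, 32]]
```

The strips have now moved. Next is the low pass: descend onto strip 1 from above.

Request:
carry_out:
  deltas: [0,0,0,0.006,0,0.02,1,0,0,0,0,0,0.012,1,0,0,0,0,0,0.005,1,0,0,0,0,0,0.002,1,0,0,0,0,0,0.001,1,0,0,0,0,0,0,1]

```text
clock: 19.82
eef_pos: [589.0, -234.3, 15.5]
tool_rot: [-3.141, 0.001, -3.092]
force: [-1.6, 0.3, 0.9]
width: -0.4
gripper_force: 0.0
```

Request:
carry_out:
  deltas: [0,0,0,-0.005,0,0.001,1,0,0,0,0,0,0.0006,1,0,0,0,0,0,0,1]

```text
clock: 20.2
eef_pos: [593.7, -233.9, 13.5]
tool_rot: [3.142, 0.0, -3.092]
force: [0.6, -0.2, 0.5]
width: -0.1
gripper_force: 0.2
```

Request:
carry_out:
  deltas: [0,0,0,0.008,0,0,1,0,0,0,0.008,0,0,1,0,0,0,0.008,0,0,1,0,0,0,0.008,0,0,1]

```text
clock: 20.7
eef_pos: [561.6, -235.8, 13.7]
tool_rot: [-3.141, 0.001, -3.092]
force: [2.1, -0.3, 1.5]
width: 0.2
gripper_force: 1.0
```

Request:
carry_out:
  deltas: [0,0,0,0.008,0,0,1,0,0,0,0.008,0,0,1,0,0,0,0.008,0,0,1,0,0,0,0.008,0,0,1,0,0,0,0.008,0,0,1,0,0,0,0.008,0,0,1,0,0,0,0.006,0,0,1,0,0,0,0,0,0,1]

```text
clock: 21.7
eef_pos: [506.5, -238.3, 13.3]
tool_rot: [3.141, -0.001, -3.093]
force: [-0.2, 0.4, -0.4]
width: -0.1
gripper_force: 0.0
```

Request:
carry_out:
  deltas: [0,0,0,0,0,-0.018,1,0,0,0,0.0135,0,0,1,0,0,0,0.0135,0,0,1,0,0,0,0,0,0.006,1,0,0,0,0,0,0.003,1,0,0,0,0,0,0.002,1,0,0,0,0,0,0,1]

```text
clock: 22.58
eef_pos: [480.9, -239.4, 20.1]
tool_rot: [3.141, -0.0, -3.092]
force: [-0.6, 0.0, 0.2]
width: -0.1
gripper_force: 0.0
```

Request:
carry_out:
  deltas: [0,0,0,0,0,0.001,1,0,0,0,0,0,0,1]

```text
clock: 22.82
eef_pos: [480.9, -239.5, 19.5]
tool_rot: [3.142, 0.0, -3.092]
force: [0.3, -0.7, 0.3]
width: 0.1
gripper_force: 0.0
```

Request:
carry_out:
  deltas: [0,0,0,0,0,0.0005,1,0,0,0,0,0,0,1]

```text
clock: 23.08
eef_pos: [480.8, -239.6, 19.0]
tool_rot: [-3.142, 0.0, -3.092]
force: [-0.5, 0.2, -0.2]
width: -0.2
gripper_force: 0.0
```

Request:
carry_out:
  deltas: [0,0,0,0,0,0.0005,1,0,0,0,0,0,0.0005,1]

```text
clock: 23.32
eef_pos: [480.7, -239.6, 18.0]
tool_rot: [3.142, -0.0, -3.092]
force: [-0.2, -0.2, 0.1]
width: 0.2
gripper_force: 0.2
```

Request:
carry_out:
  deltas: [0,0,0,0,0,0.0005,1,0,0,0,0,0,0.0005,1]

```text
clock: 23.58
eef_pos: [480.8, -239.6, 17.2]
tool_rot: [3.142, 0.0, -3.092]
force: [-1.1, 0.8, 5.8]
width: -0.0
gripper_force: 3.2
```

Strip 6 is flat and in contact, about 4.3 mm proud. Now press it home gradually.

Request:
carry_out:
  deltas: [0,0,0,0,0,0.001,1,0,0,0,0,0,0.001,1,0,0,0,0,0,0.001,1,0,0,0,0,0,0,1]

```text
clock: 24.08
eef_pos: [480.7, -239.6, 14.4]
tool_rot: [-3.142, 0.0, -3.092]
force: [-1.6, 0.6, 5.4]
width: 0.0
gripper_force: 2.6
```

Request:
carry_out:
  deltas: [0,0,0,0,0,0.001,1,0,0,0,0,0,0.0005,1,0,0,0,0,0,0,1]

```text
clock: 24.45
eef_pos: [480.7, -239.6, 13.0]
tool_rot: [-3.142, 0.0, -3.092]
force: [-1.6, -0.1, 6.6]
width: 0.1
gripper_force: 3.2
```

Request:
carry_out:
  deltas: [0,0,0,0,0,0.0005,1,0,0,0,0,0,0,1]

```text
clock: 24.7
eef_pos: [480.8, -239.6, 13.0]
tool_rot: [-3.141, 0.0, -3.092]
force: [-1.9, 0.5, 10.2]
width: 0.5
gripper_force: 5.2
```

Request:
carry_out:
  deltas: [0,0,0,0,0,0.0005,1,0,0,0,0,0,0,1]

```text
clock: 24.95
eef_pos: [480.8, -239.7, 12.9]
tool_rot: [-3.141, 0.0, -3.092]
force: [-2.1, 1.4, 15.2]
width: 0.0
gripper_force: 7.3
```

Home: z stopped at 12.9 while the force rose to 15 N. Lift off, clear the view and check.

Request:
carry_out:
  deltas: [0,0,0,0,0,-0.03,1,0,0,0,0,0,-0.06,1,0,0,0,0,-0.05,-0.05,1,0,0,0,0,-0.05,-0.05,1,0,0,0,0,-0.05,0,1,0,0,0,0,0,0,1]

```text
clock: 25.7
eef_pos: [486.1, -383.2, 190.3]
tool_rot: [-3.138, 0.0, -3.099]
force: [-0.1, 0.6, -0.6]
width: 0.2
gripper_force: 0.0
```

```bash
python3 look.py d
```

```text
(no output)
```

View pics/z_d.png

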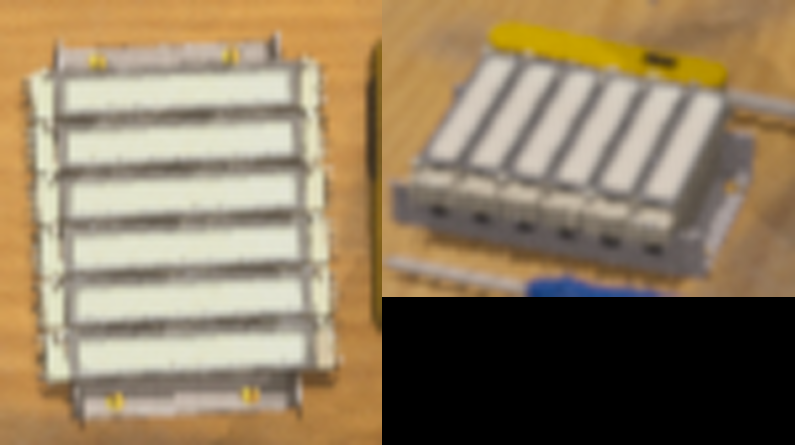

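The picture shows all six strips flat with their papers up, the end module level, and the frame unmoved. Handing in.

```bash
python3 -c "
from cell import ctrl
print(ctrl.finish_job())"
```

```text
the job is handed in; nothing more can be done
None
```

Job handed in at about 26 s: the last picture shows all six label strips flat, the end module pressed home (15 N at most), and the frame and the tools in view unmoved; a first set of strokes passed over without contact because the fingertips sit 32 mm higher than reported, so I found that offset with a light touch (14 N) on bare bench.

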